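Latch the work lamp's battery door and switch the lamp on

TASK

The battery in the work lamp has just been changed and its door is still ajar. Swing the latch lever over towards the door so that its wire loop drops behind the keeper on the door, press the lever back down past centre until it lies flat and the door is drawn shut, and then nudge the flush slide switch forward by its ridge, towards the lens, until it clicks over to on. Leave the old battery pack and the sanding block beside the lamp where they lie.

Things in the scene. Friction and masses are not known exactly. Their poses are not given: they have to be found in the camera images.
- lamp: A black battery work lamp, heavy and steady, 156 mm deep (x), 220 wide (y), flat roof 130 mm above the bench. Origin: centre of its footprint on the bench; x points to the lens, away from the battery door, which is its whole rear side and hinged at its lower edge. On the roof: draw latch (y +40 mm), slide switch (y -60) and, along the front edge (x +58), a carrying handle 37 mm high.
- keeper (a point): Keeper seat: where the loop's cross-bar is hooked (it may settle 5 mm lower), 7.5 mm above the battery door's top edge, lamp x -64, y +40 mm with the door shut, 6 mm farther back while ajar. The keeper is a steel hook, 24 mm wide: its post is just ahead (+x), its lip, 11.5 mm above the door, reaches 3.5 mm behind; the bar comes down behind it and is drawn forward under the lip. Axes as the lamp's.
- lever_pivot (a point): Hinge axis (along the lamp's y) of the latch lever, 11 mm above the roof, 26 mm ahead (+x) of the shut keeper's seat. The lever is a flat steel strip, 28 mm wide, its end 60 mm from this axis; its upper face is 5 mm above the axis when it lies flat.
- lever_tip (a point): The free end of the latch lever, 60 mm from its hinge axis, in the middle of its width.
- loop_bar (a point): Middle of the cross-bar at the end of the wire loop (wire 3.5 mm thick). The loop is 40 mm long, 40 mm wide, its legs hinged on the lever's sides 14 mm from the lever's axis, on the lever's door side. It starts leaning back on the lever and swings freely; when the lever is pushed to its stop, it falls over by its own weight and the bar lands behind the keeper.
- latch_lever (a joint): Angle of the latch lever, rad: 0 = flat on the roof, its end pointing to the lens; pi/2 = upright; 2.2 = its stop, leaning over towards the battery door. It stays where it is left (stiff hinge, about 0.6 N at its end) and starts partly raised, at 0.7 to 1.1. Pressed down with the loop hooked, it draws the door in (2 to 4 N at its end); past centre, in the last 0.2 rad, it stays down by itself.
- battery_door (a joint): Angle of the battery door in rad: 0.05 = ajar (about 6 mm at the top), as the sprung battery contacts hold it; 0 = drawn shut. It springs open again unless the latch holds it.
- switch_ridge (a point): Centre of the top of the slide switch's ridge: 4 mm thick (x), 17 wide (y), its top 5 mm above the plate and 7 mm above the roof. The plate (34 x 19 mm) is flush with a metal bezel, 62 x 34 mm, 2 mm above the roof. The ridge starts at lamp x -4, y -60 mm and slides along the lamp's +x, towards the lens.
- power_switch (a joint): Travel of the slide switch in m: 0 = off (at the end towards the battery door), 0.012 = on (at the end towards the lens). A spring detent holds it at either end: it takes about 6 N to start it, and past mid-travel it snaps over.
- spent_pack: The old battery pack lying beside the lamp's left side, a black block 75 x 78 x 62 mm. Origin: centre of its underside. Leave alone.
- sanding_block: A cork sanding block beside the lamp's right side, 105 x 65 x 36 mm. Origin: centre of its underside. Leave alone.

How it is judged:
By the outcome, as a careful person would: the job done as asked, in the order asked, and still so for the second after the job is handed in, with the robot touching nothing.
It also fails if it takes over 58 s, if anything falls off the work surface, if the arm or the gripper's body presses on something with over 40 N, if the wrist force passes 120 N, or if a joint passes its speed limit or range.

ROBOT

A 6-joint arm with a two-finger parallel gripper is mounted at the origin on the work surface. World frame = base frame: x ahead of the robot, y to its left, z up, the work surface at z = 0. Lengths are in m, angles in rad, forces in N, time in s.
With the tool pointing down it reaches from about 0.25 to 0.8 m from the base axis. Payload 3.9 kg.
Tool frame: the origin (TCP) lies between the finger pads; the fingertips stand 8 mm ahead of it and the grasp point (between the pads) lies 11 mm behind it; z points along the fingers, y is the line along which they close (so a half turn about z gives the same grasp; the last joint's range is limited). The gripper opens to 85 mm and grips with 20 to 120 N. Pads are 22 mm wide; open, the fingers measure 114 mm over their backs; the gripper's body (76 mm by 85 mm) begins 54 mm behind the grasp point. The pads swing forward as they close: fully open they stand 13 mm farther back than shut.
Start: joints at [-1.141, 0.26, -0.138, 1.173, 0, 1.571], TCP at [0.219, -0.477, 0.239] pointing down, gripper open.
Joint ranges: [-2.78, 2.78], [-0.83, 1.72], [-1.28, 1.37], [-1.9, 2.12], [-1.57, 1.48], [-3.14, 3.14]. Speed limits (rad/s): [2.57, 2.57, 3.14, 3.14, 3.14, 3.14].

INTERFACE

Orientations are given as a unit quaternion [w, x, y, z].
In Python, from station import ctrl, imaging, close_job gives the robot as it stands. The module is installed in compiled form; this text tells all that it offers.
- The arm moves only by the tool drive_tool, never from a script. Its argument "series" is one flat list of numbers, 7 for each row, row after row: the turn, a rotation vector about the tool's x, y, z in units of 10 degrees (1.0 is 10 degrees), then the shift along the tool's x, y, z in units of 60 mm (1.0 is 60 mm), then the gripper command: -1 is fully open, 1 is shut, values between are in proportion. A call has 1 to 12 rows; each row is the pose to reach, as a shift and turn from the pose commanded when the call began, along the tool's axes at that moment; what a row does not reach only later rows make up. A row lasts 1/8 s, in which the tool goes at most 62.5 mm and 10.7 degrees, less where a joint would pass 70% of its speed; a pose out of reach is approached as far as the arm can. A call with a gripper value outside its range is refused whole. The fingers move at their own pace and stop on an object; "force" is the grip in N (left out, the last holds). Time passes only in rows, so rows that repeat a pose let the fingers close. It gives the time, the measured TCP pose, the force, the opening and the grip force at its end, in the units of the state.
- ctrl.read_state(): the state, without advancing time (a new reading comes with each control period).
- imaging.grab_frame(name): name is "side" or "top" or "wrist"; returns a dict with "pixels" (480x640x3 uint8, blue, green, red), "K" (3x3 intrinsics, pixels), "k1" (the pictures are not rectified: a ray, as slopes to the right and down, at radius r is drawn at 1 + k1 r^2 times it, then the intrinsics apply), "world_from_camera" (4x4, takes a point from camera to world coordinates). Camera axes: x right, y down, z forward; pixel columns grow to the right and rows downward; lengths in m; the calibration is good to about 2 mm. A picture is of the moment at which its call begins. There is no depth.
- close_job(): hands the job in; it is judged then, once.
The state is a dict: "time": time; "qpos": joint angles; "joint_velocities": joint speeds; "effort": joint torques, N m; "ee_pos": TCP position; "ee_rot": TCP orientation; "force": force on the tool from outside, world axes, zero at the start; "wrist_torque": the same for the moment, N m; "finger_gap": finger opening in m; "grip_force": force on a finger pad.
Only numpy, scipy, OpenCV 4.12 (cv2) and the standard library are available. Lean on these libraries where they do the work, as an engineer would, in place of code of your own. Each camera call takes 0.05 s, during which the arm holds its last target. There are 200 camera calls.

## Working session

There is one attempt and no reset: what is moved stays moved. The work goes in short steps, Python scripts to look and compute and a tool call to move; the robot and the scene stay as the last step left them, time stands still between calls to the robot, and variables do not carry over. Pictures are saved under pics/ and viewed, at most 10 in all, crops included, and the job is handed in when it is done.

Besides the shell and the picture viewer there is one more tool, called after "Request:" as name(argument=value, ...) on one line, values as JSON. drive_tool: Moves the arm, as the interface text tells. Its arguments: {"type":"object","properties":{"series":{"type":"array"},"force":{"type":"number"}},"required":["series"]}

```bash
mkdir -p pics
cat > h.py <<'E'
import numpy as np, cv2
from station import ctrl, imaging
def grab(n,save=None):
    f=imaging.grab_frame(n)
    if save: cv2.imwrite('pics/'+save,f['pixels'])
    return f
def ray(f,u,v):
    K=np.array(f['K']);k=f['k1'];T=np.array(f['world_from_camera'])
    p=cv2.undistortPoints(np.array([[[u,v]]],float),K,np.array([k,0,0,0,0.]))[0,0]
    d=T[:3,:3]@np.array([p[0],p[1],1]);return T[:3,3],d
def onz(f,u,v,z):
    o,d=ray(f,u,v);return o+d*(z-o[2])/d[2]
def tri(fa,a,fb,b):
    o1,d1=ray(fa,*a);o2,d2=ray(fb,*b)
    s=np.linalg.lstsq(np.c_[d1,-d2],o2-o1,rcond=None)[0]
    p,q=o1+s[0]*d1,o2+s[1]*d2;return (p+q)/2,np.linalg.norm(p-q)
def proj(f,P):
    T=np.linalg.inv(np.array(f['world_from_camera']));P=np.atleast_2d(np.array(P,float))
    c=P@T[:3,:3].T+T[:3,3]
    return cv2.projectPoints(c,np.zeros(3),np.zeros(3),np.array(f['K']),np.array([f['k1'],0,0,0,0.]))[0][:,0]
E
python3 - <<'E'
from h import *
for n in('top','side'):
    f=grab(n,n+'1.png');print(n,np.round(f['world_from_camera'],3).tolist(),f['K'][0][0],f['k1'])
s=ctrl.read_state();print(s['ee_pos'],s['ee_rot'],s['time'])
E
```

```text
top [[0.102, -0.965, 0.241, 0.347], [-0.995, -0.097, 0.032, 0.028], [-0.007, -0.243, -0.97, 1.018], [0.0, 0.0, 0.0, 1.0]] 493.92905577582354 -0.06972455427171556
side [[0.975, -0.15, 0.163, 0.438], [-0.221, -0.682, 0.697, -0.575], [0.006, -0.716, -0.698, 0.726], [0.0, 0.0, 0.0, 1.0]] 555.8568373541788 -0.08860781021528515
[ 0.2185065  -0.47671701  0.23854672] [-8.54832342e-04  9.77000268e-01  2.13236276e-01 -1.88684865e-04] 0.1
```

View pics/top1.png

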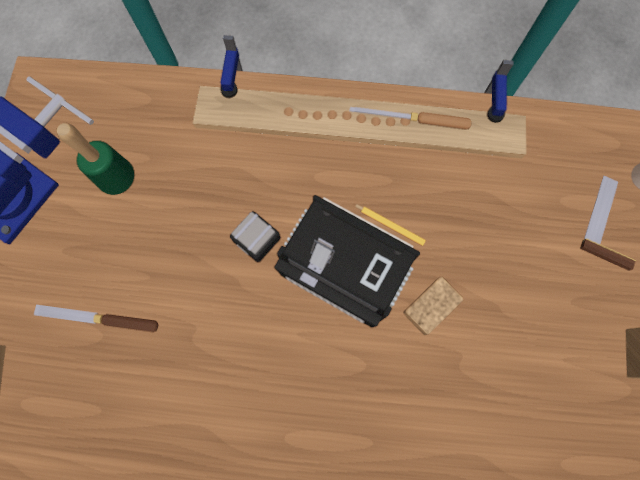

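View pics/side1.png

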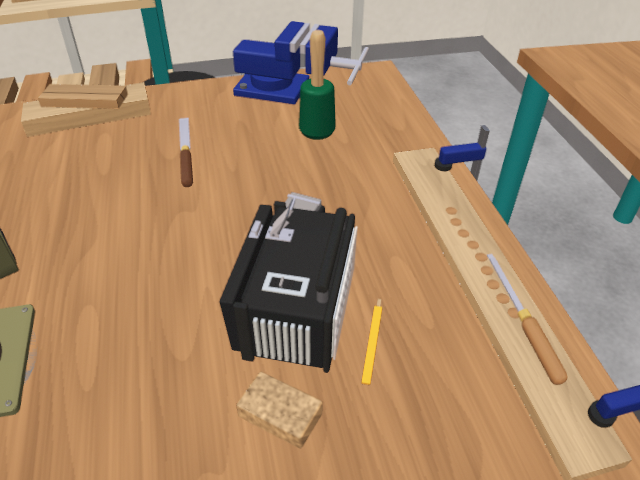

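The lamp sits at about (350,260) in top, with its door facing the robot (keeper near (309,280), lever near (320,252), switch (376,272)). In side the switch is at (284,284) and the lever is raised near (283,222). Next I'll enlarge both.

Run:
```python
from h import *
a=cv2.imread('pics/top1.png')[190:330,265:425];b=cv2.imread('pics/side1.png')[180:320,220:380]
c=np.vstack([cv2.resize(x,None,fx=4,fy=4,interpolation=cv2.INTER_CUBIC) for x in(a,b)])
c=np.hstack([c[:560],c[560:]]);cv2.imwrite('pics/z1.png',cv2.resize(c,(800,350)))
for n in('top','side'):
    im=cv2.imread(f'pics/{n}1.png');x0,y0,x1,y1=(355,250,400,300) if n=='top' else (255,265,320,305)
    m=(im[y0:y1,x0:x1].min(2)>140).astype('uint8')
    cs,_=cv2.findContours(m,cv2.RETR_EXTERNAL,cv2.CHAIN_APPROX_NONE);c=max(cs,key=cv2.contourArea)
    r=cv2.minAreaRect(c);print(n,r[0][0]+x0,r[0][1]+y0,r[1:],(cv2.boxPoints(r)+[x0,y0]).round(1).tolist())
    f=grab(n)
    u=(r[0][0]+x0,r[0][1]+y0)
    print(onz(f,*u,.132), [onz(f,*(p+[x0,y0]),.132).round(4).tolist() for p in cv2.boxPoints(r)])
```

```text
top 375.86053466796875 271.8590488433838 ((18.902294158935547, 33.55565643310547), 29.357755661010742) [[359.4, 281.8], [375.8, 252.6], [392.3, 261.9], [375.9, 291.1]]
[ 0.51286298 -0.0509575   0.132     ] [[0.4916, -0.0227, 0.132], [0.5486, -0.0482, 0.132], [0.5343, -0.0795, 0.132], [0.4778, -0.0536, 0.132]]
side 285.3728332519531 283.8265914916992 ((45.23701858520508, 19.31126594543457), 8.746161460876465) [[261.5, 289.9], [264.5, 270.8], [309.2, 277.7], [306.3, 296.8]]
[ 0.51392442 -0.053931    0.132     ] [[0.479, -0.058, 0.132], [0.4888, -0.0226, 0.132], [0.5495, -0.0498, 0.132], [0.5379, -0.0839, 0.132]]
```

View pics/z1.png

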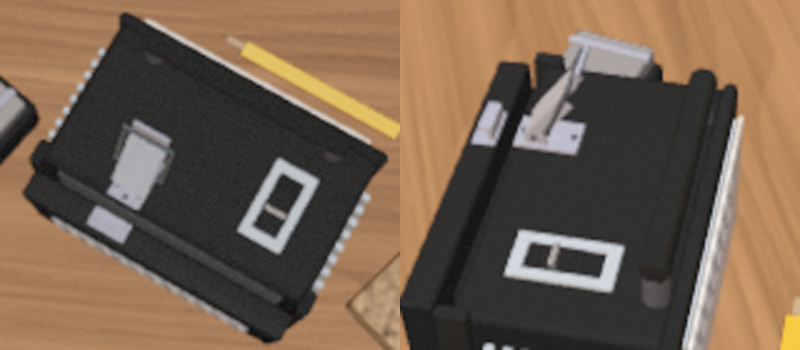

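Run:
```python
from h import *
from scipy.spatial.transform import Rotation as R
t,s=grab('top'),grab('side')
p,e=tri(t,(375.4,274.4),s,(281.2,282.8));print('ridge',p,e,onz(t,375.4,274.4,.137),onz(s,281.2,282.8,.137))
# refine: bright ridge pixels
a=np.radians(-24.1);X=np.array([np.cos(a),np.sin(a),0]);Y=np.array([-np.sin(a),np.cos(a),0])
rid=(onz(t,375.4,274.4,.137)+onz(s,281.2,282.8,.137))/2
O=rid+.004*X+.06*Y;O[2]=0
bz=np.array([.5134,-.0525,.132]);print('O',O,'bezel in lamp',(bz-O)@X,(bz-O)@Y)
# keeper & roof front corners check
for n,f,uv in(('keeper',t,(265+109/2.5,190+224/2.5)),('keeper',s,(220+90/2.5,180+122/2.5))):
    q=onz(f,*uv,.139)-O;print(n,q@X,q@Y)
# lever tip: top-view strip end (150,126) zoom, side: (572,48)zoom
for n,f,uv in(('tip',t,(265+151/2.5,190+133/2.5)),):
    q=onz(f,*uv,.188)-O;print(n,q@X,q@Y)
st=ctrl.read_state();c=R.from_quat(np.roll(st['ee_rot'],-1))
def P(l):return O+l[0]*X+l[1]*Y+np.array([0,0,l[2]])
tgt=P((.03,.04,.25));print('shift',c.inv().apply(tgt-st['ee_pos'])/.06,tgt)
```

```text
ridge [ 0.5083389  -0.05049702  0.13169304] 0.00032976033930293933 [ 0.50720713 -0.05003735  0.137     ] [ 0.50787079 -0.05514867  0.137     ]
O [0.53569012 0.00054372 0.        ] bezel in lamp 0.0013121794752495581 -0.05752185724022041
keeper -0.07377925374930022 0.04179670003951052
keeper -0.06745044274427668 0.03686314181434486
tip -0.010611655260104309 0.043361933020922006
shift [ 8.95072797 -5.09803173 -0.17934371] [0.57940837 0.02480717 0.25      ]
```

Request:
drive_tool(series=[1,0,0,0.9,-0.5,-0.2,1,0,0,0,1.8,-1,-0.2,1,0,0,0.6,2.7,-1.5,-0.2,1,0,0,1.2,3.6,-2,-0.2,1,0,0,1.8,4.5,-2.5,-0.2,1,0,0,2.4,5.4,-3,-0.2,1,0,0,3,6.3,-3.5,-0.2,1,0,0,3.6,7.2,-4.1,-0.2,1,0,0,4.2,8.1,-4.6,-0.2,1,0,0,4.87,8.95,-5.1,-0.2,1,0,0,4.87,8.95,-5.1,-0.2,1,0,0,4.87,8.95,-5.1,-0.2,1], force=40)

```text
time: 1.8
ee_pos: [0.5223, -0.1489, 0.2512]
ee_rot: [-0.03, 0.987, -0.155, 0.003]
force: [0.3, -0.6, -0.8]
finger_gap: -0.0001
grip_force: 0.0
```

```bash
cat >> h.py <<'E'
from scipy.spatial.transform import Rotation as R
O=np.array([.5367,.0028,0]);a=np.radians(-24.1)
X=np.array([np.cos(a),np.sin(a),0]);Y=np.array([-np.sin(a),np.cos(a),0]);L=np.array([X,Y,[0,0,1]])
def where():
    s=ctrl.read_state();r=R.from_quat(np.roll(s['ee_rot'],-1)).as_matrix()
    p=L@(np.array(s['ee_pos'])-O);print('t',s['time'],'TCP lamp mm',(p*1e3).round(1),'tool axes in lamp',(L@r).round(3).tolist(),'F',np.round(s['force'],1),'gap',s['finger_gap'])
E
python3 - <<'E'
from h import *
where();f=grab('wrist','w1.png');s=grab('side')
print(np.round(f['world_from_camera'],3).tolist())
P=lambda x,y,z:O+L.T@np.array([x,y,z])
for n,q in dict(ridge=(-.004,-.06,.137),keeper=(-.070,.04,.1415),pivot=(-.038,.04,.146)).items():print(n,proj(f,P(*q)).round(0))
E
```

```text
t 1.8 TCP lamp mm [  48.8 -144.3  251.2] tool axes in lamp [[0.994, 0.108, -0.01], [0.109, -0.992, 0.06], [-0.004, -0.061, -0.998]] F [ 0.3 -0.6 -0.8] gap -0.0001355734153737097
[[-0.307, -0.915, -0.261, 0.59], [-0.95, 0.277, 0.146, -0.179], [-0.061, 0.292, -0.954, 0.385], [0.0, 0.0, 0.0, 1.0]]
ridge [[195. 297.]]
keeper [[ 58. 363.]]
pivot [[ 50. 327.]]
```

View pics/w1.png

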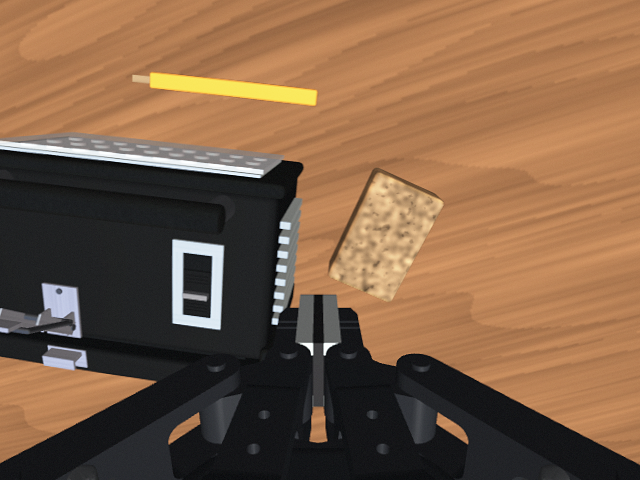

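The prediction for the ridge matches the picture at (195,297). The keeper is near (65,357) and the lever is at the left edge near (35,320).

```bash
cat >> h.py <<'E'
def to(l,turn=True):
    s=ctrl.read_state();r=R.from_quat(np.roll(s['ee_rot'],-1))
    D=R.from_matrix(L.T@np.diag([1,-1,-1.]))
    print('turn',(np.degrees((r.inv()*D).as_rotvec())/10).round(2),'shift',(r.inv().apply(O+L.T@(np.array(l)/1e3)-s['ee_pos'])/.06).round(2))
E
python3 -c "
from h import *
to((32,40,235))"
```

```text
turn [-0.35  0.04  0.63] shift [ 0.06 -3.06  0.46]
```

Request:
drive_tool(series=[-0.3,0,0.6,0,-0.8,0,1,-0.35,0.04,0.63,0.02,-1.6,0.2,1,-0.35,0.04,0.63,0.05,-2.4,0.4,1,-0.35,0.04,0.63,0.06,-3.06,0.46,1,-0.35,0.04,0.63,0.06,-3.06,0.46,1,-0.35,0.04,0.63,0.06,-3.06,0.46,1])

```text
time: 2.65
ee_pos: [0.5199, -0.158, 0.2377]
ee_rot: [-0.026, 0.987, -0.162, 0.003]
force: [0.3, -0.2, 0.1]
finger_gap: -0.0002
grip_force: 0.0
```

```bash
python3 -c "
from h import *
where();to((32,40,235))"
```

```text
t 2.65 TCP lamp mm [  50.4 -153.6  237.7] tool axes in lamp [[0.995, 0.096, -0.007], [0.096, -0.994, 0.053], [-0.002, -0.053, -0.999]] F [ 0.3 -0.2  0.1] gap -0.00020284272049428945
turn [-0.3   0.03  0.55] shift [ 0.01 -3.23  0.22]
```

```bash
python3 -c "
from h import *
s=ctrl.read_state();print(np.round(s['qpos'],3),np.round(s['joint_velocities'],3))"
```

```text
[-0.325  0.294 -0.096  1.184  0.053  3.141] [-0.     0.004 -0.016 -0.026 -0.001  0.001]
```

Request:
drive_tool(series=[0,0,-1,0,-0.3,-0.1,1,0,0,-2,0,-0.6,-0.1,1,0,0,-3,0,-0.9,-0.1,1,0,0,-4,0,-1.3,-0.1,1,0,0,-5,0,-1.7,-0.1,1,0,0,-6,0,-2.1,-0.1,1,0,0,-7,0,-2.5,-0.1,1,0,0,-8,0,-2.9,-0.1,1,0,0,-9,0,-3.2,0,1,0,0,-10,0,-3.2,0,1,0,0,-11,0,-3.2,0,1,0,0,-12,0,-3.2,0,1])

```text
time: 4.15
ee_pos: [0.5812, 0.0238, 0.248]
ee_rot: [-0.01, 0.631, 0.775, 0.024]
force: [-0.0, 0.4, -0.0]
finger_gap: -0.0
grip_force: 0.0
```

```bash
sed -i 's/diag(\[1,-1,-1.\])/diag([-1,1,-1.])/' h.py; python3 -c "
from h import *
where();to((32,40,235))"
```

```text
t 4.15 TCP lamp mm [ 32.1  37.3 248. ] tool axes in lamp [[-0.585, 0.811, -0.007], [0.809, 0.585, 0.052], [0.047, 0.025, -0.999]] F [-0.   0.4 -0. ] gap -2.099240324870353e-06
turn [ 0.26 -0.18 -5.41] shift [0.03 0.02 0.22]
```

Request:
drive_tool(series=[0,0,-1,0,0,0.2,1,0.1,0,-2,0.03,0.02,0.22,1,0.2,-0.1,-3,0.03,0.02,0.22,1,0.26,-0.18,-4,0.03,0.02,0.22,1,0.26,-0.18,-5,0.03,0.02,0.22,1,0.26,-0.18,-5.41,0.03,0.02,0.22,1,0.26,-0.18,-5.41,0.03,0.02,0.22,1,0.26,-0.18,-5.41,0.03,0.02,0.22,1])

```text
time: 5.15
ee_pos: [0.5822, 0.0262, 0.235]
ee_rot: [-0.0, 0.213, 0.977, -0.0]
force: [-0.4, -0.1, -0.6]
finger_gap: 0.0001
grip_force: 0.0
```

```bash
python3 -c "
from h import *
where();to((32,40,176))
w=grab('wrist');s=grab('side');t=grab('top')
a=cv2.resize(w['pixels'],(400,300));b=cv2.resize(s['pixels'][140:320,200:440],(400,300));cv2.imwrite('pics/c2.png',np.hstack([a,b]))
"
```

```text
t 5.15 TCP lamp mm [ 31.9  40.  235. ] tool axes in lamp [[-1.0, 0.008, -0.001], [0.008, 1.0, -0.0], [0.001, -0.0, -1.0]] F [-0.4 -0.1 -0.6] gap 7.087130172960887e-05
turn [-0.   -0.   -0.05] shift [-0.    0.    0.98]
```

View pics/c2.png

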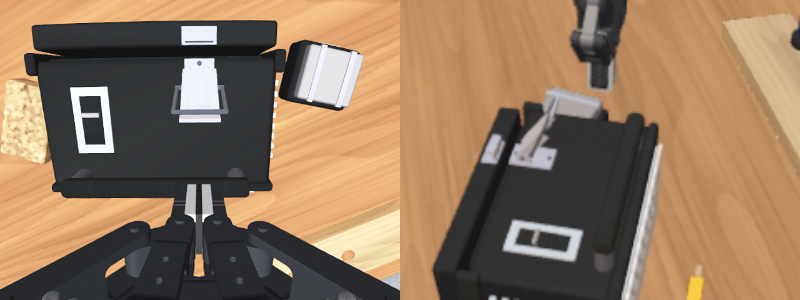

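The lamp is aligned with the tool. The lever (200,90 in the wrist half) is centred on the fingers, with its loop leaning on it. Descending behind the lever and pushing it towards the door.

Request:
drive_tool(series=[0,0,0,0,0,0.5,1,0,0,0,0,0,0.98,1,0,0,0,0,0,0.98,1,0,0,0,0.25,0,0.98,1,0,0,0,0.45,0,0.98,1,0,0,0,0.65,0,0.98,1,0,0,0,0.8,0,0.98,1,0,0,0,0.95,0,0.98,1,0,0,0,1.1,0,0.98,1,0,0,0,1.2,0,0.98,1,0,0,0,1.25,0,0.98,1,0,0,0,1.25,0,0.98,1])

```text
time: 6.8
ee_pos: [0.5134, 0.0574, 0.1761]
ee_rot: [-0.001, 0.212, 0.977, -0.0]
force: [0.3, -0.5, 0.4]
finger_gap: 0.0002
grip_force: 0.0
```

```bash
python3 -c "
from h import *
where()
w=grab('wrist');s=grab('side');t=grab('top')
a=cv2.resize(w['pixels'],(400,300));b=cv2.resize(s['pixels'][140:320,200:440],(400,300));cv2.imwrite('pics/c3.png',np.hstack([a,b]))
"
```

```text
t 6.8 TCP lamp mm [-43.6  40.4 176.1] tool axes in lamp [[-1.0, 0.007, -0.001], [0.007, 1.0, -0.0], [0.001, -0.0, -1.0]] F [ 0.3 -0.5  0.4] gap 0.0001905122693398489
```

View pics/c3.png

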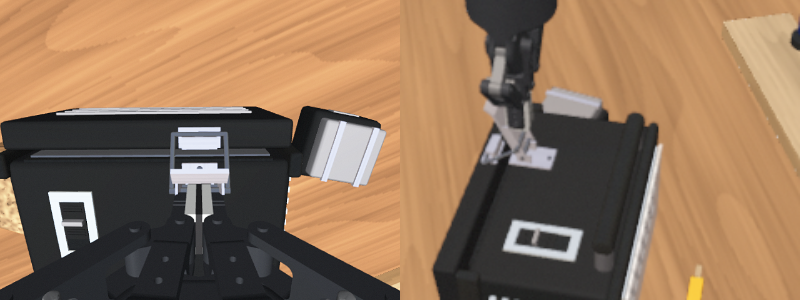

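The loop has fallen over, and its bar (200,133 in the wrist half) lies around the keeper (200,140). Pushing on to the stop.

Request:
drive_tool(series=[0,0,0,0.05,0,0,1,0,0,0,0.08,0,0,1,0,0,0,0.12,0,0,1,0,0,0,0.12,0,0,1])

```text
time: 7.45
ee_pos: [0.507, 0.0605, 0.1763]
ee_rot: [-0.0, 0.212, 0.977, 0.0]
force: [0.2, -0.1, -0.2]
finger_gap: -0.0001
grip_force: 0.2
```

Request:
drive_tool(series=[0,0,0,0.05,0,0,1,0,0,0,0.08,0,0,1,0,0,0,0.08,0,0,1])

```text
time: 7.82
ee_pos: [0.5042, 0.0619, 0.1768]
ee_rot: [0.001, 0.212, 0.977, -0.0]
force: [4.2, -2.6, -0.5]
finger_gap: 0.0001
grip_force: 2.2
```

```bash
python3 -c "
from h import *
where()
w=grab('wrist');s=grab('side')
a=w['pixels'][180:360,200:440];a=cv2.resize(a,(400,300));b=cv2.resize(s['pixels'][190:265,230:330],(400,300),interpolation=2);cv2.imwrite('pics/c4.png',np.hstack([a,b]))
"
```

```text
t 7.825 TCP lamp mm [-53.8  40.7 176.8] tool axes in lamp [[-1.0, 0.007, 0.003], [0.007, 1.0, 0.0], [-0.003, 0.0, -1.0]] F [ 4.2 -2.6 -0.5] gap 0.00010059670752030731
```

View pics/c4.png

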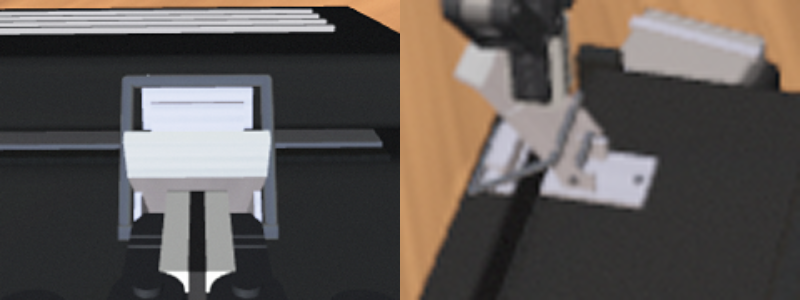

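The lever is at its stop (5 N), and the bar lies behind the keeper with the loop framing it. Going over to the lever's door side.

Request:
drive_tool(series=[0,0,0,-0.25,0,0,1,0,0,0,-0.25,0,-0.5,1,0,0,0,-0.2,0,-1,1,0,0,0,0.2,0,-1,1,0,0,0,0.8,0,-1,1,0,0,0,0.82,0,-1,1,0,0,0,0.82,0,-0.5,1,0,0,0,0.82,0,-0.12,1,0,0,0,0.82,0,-0.12,1,0,0,0,0.82,0,-0.12,1])

```text
time: 9.18
ee_pos: [0.4588, 0.0827, 0.1839]
ee_rot: [-0.0, 0.212, 0.977, 0.0]
force: [0.4, -0.6, 0.2]
finger_gap: 0.0001
grip_force: 0.0
```

```bash
python3 -c "
from h import *
where()
# corner path: finger lens-side bottom corner on upper face
for th in (2.2,1.9,1.57,1.3,1.1,.9,.7,.5,.35,.2,.1,0):
  r=46; c,s=np.cos(th),np.sin(th)
  print(th,(-38+r*c-5*s-11).round(1),(141+r*s+5*c+8).round(1))
"
```

```text
t 9.175 TCP lamp mm [-103.7   41.1  183.9] tool axes in lamp [[-1.0, 0.007, -0.0], [0.007, 1.0, 0.0], [0.0, 0.0, -1.0]] F [ 0.4 -0.6  0.2] gap 0.00010804749801921696
2.2 -80.1 183.2
1.9 -68.6 190.9
1.57 -54.0 195.0
1.3 -41.5 194.7
1.1 -32.6 192.3
0.9 -24.3 188.1
0.7 -17.0 182.5
0.5 -11.0 175.4
0.35 -7.5 169.5
0.2 -4.9 163.0
0.1 -3.7 158.6
0 -3.0 154.0
```

Request:
drive_tool(series=[0,0,0,-0.3,0,0,1,0,0,0,-0.5,0,0,1,0,0,0,-0.7,0,0,1,0,0,0,-0.85,0,0,1,0,0,0,-0.98,0,0,1,0,0,0,-1.18,0,-0.03,1,0,0,0,-1.36,0,0,1,0,0,0,-1.5,0,0.08,1,0,0,0,-1.5,0,0.08,1])

```text
time: 10.3
ee_pos: [0.5414, 0.0448, 0.1783]
ee_rot: [0.0, 0.212, 0.977, -0.0]
force: [-0.8, -0.8, -0.4]
finger_gap: 0.0
grip_force: 0.0
```

```bash
python3 -c "
from h import *
where()
w=grab('wrist');s=grab('side')
a=w['pixels'][120:480,80:560];a=cv2.resize(a,(400,300));b=cv2.resize(s['pixels'][190:265,230:330],(400,300),interpolation=2);cv2.imwrite('pics/c5.png',np.hstack([a,b]))
"
```

```text
t 10.3 TCP lamp mm [-12.9  40.3 178.3] tool axes in lamp [[-1.0, 0.008, 0.001], [0.008, 1.0, -0.0], [-0.001, -0.0, -1.0]] F [-0.8 -0.8 -0.4] gap 4.123333918940295e-05
```

View pics/c5.png

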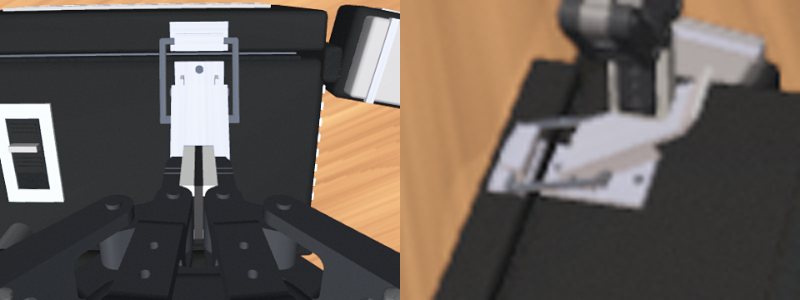

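The bar is hooked under the keeper's lip (200,38 in the left half), with the lever at roughly 0.6 rad. Pressing down now.

Request:
drive_tool(series=[0,0,0,-0.1,0,0.12,1,0,0,0,-0.16,0,0.25,1,0,0,0,-0.2,0,0.35,1,0,0,0,-0.22,0,0.42,1,0,0,0,-0.22,0,0.46,1,0,0,0,-0.22,0,0.46,1])

```text
time: 11.15
ee_pos: [0.5517, 0.04, 0.154]
ee_rot: [0.0, 0.212, 0.977, 0.0]
force: [-7.0, -0.0, 19.1]
finger_gap: 0.0001
grip_force: 9.7
```

Request:
drive_tool(series=[0,0,0,-0.22,0,-0.5,1,0,0,0,-0.2,0,-1,1,0,0,0,0,-0.6,-1,1,0,0,0,0.3,-1.3,-1,1,0,0,0,0.4,-1.67,-1,1,0,0,0,0.4,-1.67,-1,1,0,0,0,0.4,-1.67,-1,1])

```text
time: 12.02
ee_pos: [0.4899, -0.041, 0.2112]
ee_rot: [0.0, 0.212, 0.977, 0.0]
force: [0.1, -0.2, -0.0]
finger_gap: -0.0002
grip_force: 0.0
```

```bash
python3 -c "
from h import *
where()
w=grab('wrist');s=grab('side')
P=lambda x,y,z:O+L.T@np.array([x,y,z])
print(proj(w,[P(-.004,-.06,.137),P(-.004,-.0515,.137),P(-.004,-.0685,.137)]).round(0))
a=w['pixels'];a=cv2.resize(a,(400,300));b=cv2.resize(s['pixels'][190:310,230:390],(400,300),interpolation=2);cv2.imwrite('pics/c6.png',np.hstack([a,b]))
"
```

```text
t 12.025 TCP lamp mm [-24.9 -59.1 211.2] tool axes in lamp [[-1.0, 0.007, 0.001], [0.007, 1.0, 0.001], [-0.001, 0.001, -1.0]] F [ 0.1 -0.2 -0. ] gap -0.00018279881253720212
[[316. 295.]
 [332. 295.]
 [301. 295.]]
```

View pics/c6.png

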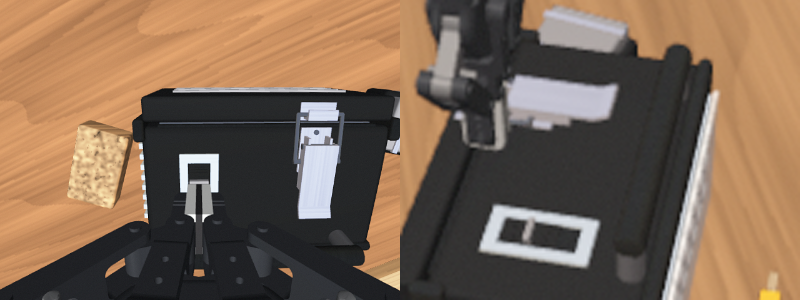

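The lever now lies flat and the door is drawn in. The fingers are in line with the switch. Descending.

Request:
drive_tool(series=[0,0,0,0,0,0.6,1,0,0,0,0,0,1,1,0,0,0,0,0,1.1,1,0,0,0,0,0,1.15,1,0,0,0,0,0,1.15,1])

```text
time: 12.75
ee_pos: [0.4895, -0.0412, 0.1427]
ee_rot: [0.0, 0.212, 0.977, 0.0]
force: [0.4, -0.1, -0.2]
finger_gap: 0.0
grip_force: 0.0
```

Request:
drive_tool(series=[0,0,0,0,0,0.015,1,0,0,0,-0.1,0,0.015,1,0,0,0,-0.15,0,0.015,1,0,0,0,-0.2,0,0.015,1,0,0,0,-0.24,0,0.015,1,0,0,0,-0.28,0,0.015,1,0,0,0,-0.31,0,0.015,1,0,0,0,-0.34,0,0.015,1,0,0,0,-0.36,0,0.015,1,0,0,0,-0.36,0,0.015,1])

```text
time: 14.0
ee_pos: [0.5073, -0.0499, 0.1409]
ee_rot: [-0.001, 0.212, 0.977, 0.0]
force: [-4.2, 2.7, 3.0]
finger_gap: 0.0001
grip_force: 2.3
```

Request:
drive_tool(series=[0,0,0,-0.03,0,-0.01,1,0,0,0,-0.06,0,-0.01,1,0,0,0,-0.06,0,-0.01,1])

```text
time: 14.38
ee_pos: [0.5075, -0.05, 0.1409]
ee_rot: [-0.004, 0.212, 0.977, 0.001]
force: [-8.9, 5.9, 5.3]
finger_gap: -0.0001
grip_force: 5.4
```

Request:
drive_tool(series=[0,0,0,0.1,0,-0.05,1,0,0,0,0.2,0,-0.5,1,0,0,0,0.5,0,-1.2,1,0,0,0,1,0,-1.6,1,0,0,0,1.5,0,-1.6,1,0,0,0,1.5,0,-1.6,1,0,0,0,1.5,0,-1.6,1])

```text
time: 15.25
ee_pos: [0.431, -0.0148, 0.2382]
ee_rot: [0.001, 0.212, 0.977, -0.0]
force: [-0.6, -0.2, 0.2]
finger_gap: 0.0004
grip_force: 0.0
```

```bash
python3 -c "
from h import *
where()
w=grab('top');s=grab('side')
P=lambda x,y,z:O+L.T@np.array([x,y,z])
for x in(-.004,.008):print((proj(s,P(x,-.06,.137))-[230,190])*[2.5,2.5]+[400,0])
a=w['pixels'][190:325,260:440];a=cv2.resize(a,(400,300),interpolation=2);b=cv2.resize(s['pixels'][190:310,230:390],(400,300),interpolation=2);cv2.imwrite('pics/c7.png',np.hstack([a,b]))
"
```

```text
t 15.25 TCP lamp mm [-89.3 -59.2 238.2] tool axes in lamp [[-1.0, 0.007, 0.002], [0.007, 1.0, 0.0], [-0.002, 0.0, -1.0]] F [-0.6 -0.2  0.2] gap 0.0003757992385158932
[[527.67502276 225.612715  ]]
[[548.23689267 228.81133108]]
```

View pics/c7.png

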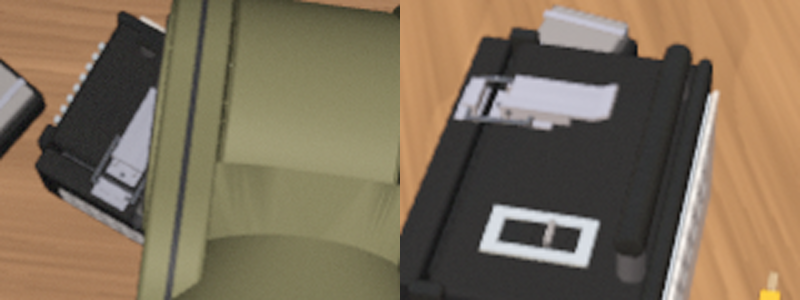

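The ridge is at (550,232), where the on position was predicted (548). The lever is flat and the loop is hooked on the keeper with the door shut.

```bash
python3 -c "
from station import close_job
print(close_job())"
```

```text
the job is handed in; nothing more can be done
None
```

The job is handed in at about 15 s of the 58 s allowed: the last pictures show the loop hooked, the lever flat with the door drawn shut, and the switch at on; the old battery pack and the sanding block were not touched.

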